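Heft the check-weight cases and put the weight on the scale

ROBOT

A 7-joint arm with a two-finger parallel gripper is mounted at the origin on the work surface. World frame = base frame: x ahead of the robot, y to its left, z up, the work surface at z = 0. Lengths are in m, angles in rad, forces in N, time in s.
With the tool pointing down it reaches from about 0.425 to 0.975 m from the base axis. Payload 16.7 kg.
Tool frame: the origin (TCP) lies between the finger pads, 19 mm behind the fingertips; this is the grasp point; z points along the fingers, y is the line along which they close (so a half turn about z gives the same grasp; the last joint's range is limited). The gripper opens to 85 mm and grips with 20 to 120 N. Pads are 22 mm wide; open, the fingers measure 114 mm over their backs; the gripper's body (76 mm by 85 mm) begins 54 mm behind the grasp point. The pads swing forward as they close: fully open they stand 13 mm farther back than shut.
Start: joints at [1.022, 0.426, 0.074, 1.606, -0.034, 1.111, -0.067], TCP at [0.263, -0.622, 0.25] pointing down, gripper open.
Joint ranges: [-2.85, 2.85], [-0.5, 2.14], [-1.23, 1.37], [0.21, 2.46], [-1.02, 4.16], [0.16, 2.05], [-2.73, 2.73]. Speed limits (rad/s): [1.89, 1.89, 2.39, 2.39, 3.01, 3.01, 3.01].

INTERFACE

Orientations are given as [roll, pitch, yaw] about the fixed x, y, z axes, in that order (R = Rz(yaw) Ry(pitch) Rx(roll)).
In Python, from workcell import env gives the robot as it stands. The module is installed in compiled form; this text tells all that it offers.
- The arm moves only by the tool carry_out, never from a script. Its argument "series" is one flat list of numbers, 4 for each row, row after row: the shift along the tool's x, y, z each as a share of 0.75 m, from -1 to 1, then the turn about the tool's z as a share of 180 degrees, from -1 to 1. In form: [tx, ty, tz, turn, tx, ty, tz, turn, ...]. A call has 1 to 10 rows; each row is the pose to reach, as a shift and turn from the pose commanded when the call began, along the tool's axes at that moment, turning the shorter way round; what a row does not reach only later rows make up. A row lasts 1/12 s, in which the tool goes at most 41.7 mm and 7.16 degrees, less where a joint would pass 70% of its speed; a pose out of reach is approached as far as the arm can. A call with a number of a shift or a turn outside -1 to 1 is refused whole. A call with a gripper value outside its range is refused whole. "hand" is the opening in per cent of the stroke, from 0 (shut) to 100 (fully open), set as the call begins (left out, the last holds). The fingers move at their own pace and stop on an object; "squeeze" is the grip in N (left out, the last holds). Time passes only in rows, so rows that repeat a pose let the fingers close. It gives the time, the measured TCP pose, the force, the opening and the grip force at its end, in the units of the state.
- env.get_obs(): the state, without advancing time (a new reading comes with each control period).
- env.camera(name): name is "scene" or "top" or "wrist"; returns the picture (384x512x3 uint8, red, green, blue); there is no depth.
- env.get_calibration(name): a dict with "K" (3x3 intrinsics, pixels), "rvec" (rotation vector, rad) and "tvec" (3), from world to camera coordinates, as OpenCV has them. Camera axes: x right, y down, z forward; pixel columns grow to the right and rows downward; lengths in m; the calibration is good to about 2 mm. A picture is of the moment at which its call begins: read the wrist's pose just before it. get_calibration takes no time and is no camera call; for the wrist camera it gives the pose at the moment of the call.
- env.job_done(): hands the job in; it is judged then, once.
The state is a dict: "t": time; "joint_pos": joint angles; "joint_vel": joint speeds; "effort": joint torques, N m; "eef_pos": TCP position; "ee_rot": TCP orientation; "contact_force": force on the tool from outside, world axes, zero at the start; "moment": the same for the moment, N m; "finger_gap": opening from 0.0 (shut) to 1.0 (fully open); "gripper_force": force on a finger pad.
Only numpy, scipy, OpenCV 4.12 (cv2) and the standard library are available. Lean on these libraries where they do the work, as an engineer would, in place of code of your own. Each camera call takes 0.05 s, during which the arm holds its last target. There are 200 camera calls.

TASK

One of the three identical closed cases holds the scale's steel check weight, the other two are empty. Lift the cases closed, one at a time, putting each back down where it stood, until you know which one is heavy; then take off only that one's lid, lay it down beside the cases (not on the scale), lift the weight out and set it down on the scale's pan without dropping it. Leave the cases standing where they were and the empty ones closed.

Things in the scene. Friction and masses are not known exactly. Their poses are not given: they have to be found in the camera images.
- case_1: One of three identical loose white plastic cases, closed by grey lids: 140 long (x) x 60 wide (y), rim 58 mm high, walls and floor 4 mm; 84 mm high over the lid's handle. Origin: centre of underside, z up. Lift it closed by the long walls, below the rim (60 mm grasp along y). With lid about 0.29 kg if empty (0.27 to 0.31), 0.66 kg with the weight; any of the three may be the heavy one.
- case_2: Outwardly identical to case_1. Inside each case is a black insert, top 16 mm above the case's underside, with a square pocket at the centre; above it the inside measures 132 (x) x 52 mm (y).
- case_3: Outwardly identical to case_1. In the heavy one of the three, whichever it is, the weight, a plain steel cylinder 36 mm in diameter, 46 mm high, 0.37 kg, stands upright in the pocket, centred within 2 mm, its base 4 mm and top 50 mm above the case's underside. There is room for fingers inside only along the case's x (so close them along x).
- lid_1: lid of case_1: grey plastic, loose, lifts straight off, no latch. Plate 140 (x) x 60 (y) x 4 mm, 0.07 kg. Origin: centre of the plate's underside, 58 mm above the case's underside when closed; z up. Bar handle on top: 50 (x) x 14 mm (y), 22 mm tall, its top 26 mm above the origin. Below, a 4 mm deep plug fits loosely in the case, so laid flat the origin is 4 mm above what it lies on.
- lid_2: lid of case_2: identical to lid_1
- lid_3: lid of case_3: identical to lid_1
- scale: bench scale, fixed: square bright metal weighing pan 180 x 180 mm, flat, rigid, its top 45 mm above the bench; origin under the pan's centre at bench level, z up. A small console up to 120 mm high stands beside the pan on its +y side (from 100 mm to 200 mm off the centre).
- sheet: flat blue plastic sheet fixed on the steel bench, 360 (x) x 620 mm (y), 3 mm thick, on which the cases stand; always in the same place, origin at the centre of its underside, at bench level. The bench just beyond its -y edge is free for 100 mm, between x = 0.42 and 0.62 m
Not all that is in view belongs to the job. Leave any orange look-alike of the lid_1 alone. Leave any purple look-alike of the case_3 alone.

How it is judged:
On the way, in this order (a step that is already met when the one before it is completed fails the run):
1. a closed case has been lifted clear of the sheet (over 15 mm) (((height (world z) of case_1 above 0.018 m and not (distance between lid_1 and case_1 above 0.068 m)) or (height (world z) of case_2 above 0.018 m and not (distance between lid_2 and case_2 above 0.068 m)) or (height (world z) of case_3 above 0.018 m and not (distance between lid_3 and case_3 above 0.068 m)))), for 0.2 s.
2. the lid of a case standing on the sheet has been lifted off (((height (world z) of case_1 below 0.013 m and distance between lid_1 and case_1 above 0.085 m) or (height (world z) of case_2 below 0.013 m and distance between lid_2 and case_2 above 0.085 m) or (height (world z) of case_3 below 0.013 m and distance between lid_3 and case_3 above 0.085 m))), for 0.1 s.
3. the weight meets the pan while the gripper is still down there with it (tool centre under 130 mm above the bench), not dropped from above (contact force between scale and anything else above 2.5 N and z of the grasp point in the frame of scale below 0.13 m and horizontal distance between the grasp point and scale below 0.13 m), for 0.1 s.
At the end, for the whole second after the job is handed in: The weight alone rests on the scale (3.0 to 4.4 N); each case stands level (0.12 rad, 10 mm) on the sheet within 50 mm of its start; two cases closed (lid within 10 mm); the third lid is on the bench, sheet or a case; lids over 150 mm from the scale's centre ; all at rest (contact force between scale and anything else between 3 and 4.4 N and distance of each of case_1, case_2, case_3 from where it was at the start of the episode below 0.05 m and angle between each of case_1, case_2, case_3's own z axis and vertical below 0.12 rad and height (world z) of each of case_1, case_2, case_3 below 0.013 m and linear speed of each of case_1, case_2, case_3, lid_1, lid_2, lid_3 below 0.02 m/s and ((not (distance between lid_1 and case_1 above 0.068 m) and not (distance between lid_2 and case_2 above 0.068 m)) or (not (distance between lid_1 and case_1 above 0.068 m) and not (distance between lid_3 and case_3 above 0.068 m)) or (not (distance between lid_2 and case_2 above 0.068 m) and not (distance between lid_3 and case_3 above 0.068 m))) and horizontal distance between each of lid_1, lid_2, lid_3 and scale above 0.15 m and height (world z) of each of lid_1, lid_2, lid_3 above -0.01 m); the robot touches nothing.
It fails at once if the lid is lifted off an empty case (17 to 62 mm above its seat, the case pressing on the sheet with under 3.5 N, the weight not yet on the scale) (contact force between scale and anything else below 2.5 N and ((z of lid_1 in the frame of case_1 between 0.075 and 0.12 m and horizontal distance between lid_1 and case_1 below 0.03 m and contact force between case_1 and sheet below 3.5 N) or (z of lid_2 in the frame of case_2 between 0.075 and 0.12 m and horizontal distance between lid_2 and case_2 below 0.03 m and contact force between case_2 and sheet below 3.5 N) or (z of lid_3 in the frame of case_3 between 0.075 and 0.12 m and horizontal distance between lid_3 and case_3 below 0.03 m and contact force between case_3 and sheet below 3.5 N))).
It also fails if it takes over 72 s, if anything falls off the work surface, if the arm or the gripper's body presses on something with over 40 N, if the wrist force passes 120 N, or if a joint passes its speed limit or range.

## Working session

There is one attempt and no reset: what is moved stays moved. The work goes in short steps, Python scripts to look and compute and a tool call to move; the robot and the scene stay as the last step left them, time stands still between calls to the robot, and variables do not carry over. Pictures are saved under pics/ and viewed, at most 10 in all, crops included, and the job is handed in when it is done.

Besides the shell and the picture viewer there is one more tool, called after "Request:" as name(argument=value, ...) on one line, values as JSON. carry_out: Moves the arm, as the interface text tells. Its arguments: {"type":"object","properties":{"series":{"type":"array"},"hand":{"type":"number"},"squeeze":{"type":"number"}},"required":["series"]}

```bash
mkdir -p pics; cat > h.py <<'E'
import numpy as np, cv2
from scipy.spatial.transform import Rotation as R
from workcell import env
def save(n,f): 
    im=env.camera(n); cv2.imwrite('pics/'+f,im[:,:,::-1]); return im
def ray(name,px,z):
    c=env.get_calibration(name); Rm=cv2.Rodrigues(np.array(c['rvec'],float))[0]; t=np.array(c['tvec'],float).ravel()
    d=Rm.T@np.linalg.inv(c['K'])@np.array([px[0],px[1],1.]); o=-Rm.T@t
    return o+d*(z-o[2])/d[2]
def proj(name,P):
    c=env.get_calibration(name)
    return cv2.projectPoints(np.array(P,float).reshape(-1,3),np.array(c['rvec'],float),np.array(c['tvec'],float),np.array(c['K'],float),None)[0].reshape(-1,2)
E
python3 - <<'E'
from h import *
o=env.get_obs(); print({k:np.round(v,3) for k,v in o.items()})
a=save('top','t0.png'); b=save('scene','s0.png')
for n in ('top','scene','wrist'):
    c=env.get_calibration(n); print(n,np.round(np.array(c['K']).ravel(),1),np.round(c['rvec'],3),np.round(c['tvec'],3))
cv2.imwrite('pics/t0b.png',cv2.resize(a,(800,600),interpolation=cv2.INTER_CUBIC)[:,:,::-1])
E
```

```text
{'t': np.float64(0.0), 'joint_pos': array([ 1.021,  0.427,  0.074,  1.607, -0.034,  1.111, -0.067]), 'joint_vel': array([ 0.002, -0.001,  0.   , -0.   ,  0.001,  0.   , -0.001]), 'effort': array([-1.0000e-03, -9.4984e+01,  3.7610e+00, -4.6352e+01,  1.9000e-02,
        1.0000e-02,  0.0000e+00]), 'eef_pos': array([ 0.263, -0.621,  0.249]), 'ee_rot': array([-3.14,  0.  ,  0.4 ]), 'contact_force': array([ 0.23 , -0.286, -0.277]), 'moment': array([-0.021, -0.011,  0.027]), 'gripper_force': np.float64(0.0), 'finger_gap': np.float64(0.996)}
top [376.    0.  256.    0.  376.  184.3   0.    0.    1. ] [ 2.106 -2.152  0.222] [0.056 0.47  0.999]
scene [382.3   0.  249.2   0.  382.3 189.    0.    0.    1. ] [ 2.317  1.252 -0.348] [-0.319 -0.252  1.304]
wrist [314.7   0.  260.2   0.  314.7 194.    0.    0.    1. ] [-2.383  1.58   0.26 ] [-0.674 -0.041  0.381]
```

View pics/t0b.png

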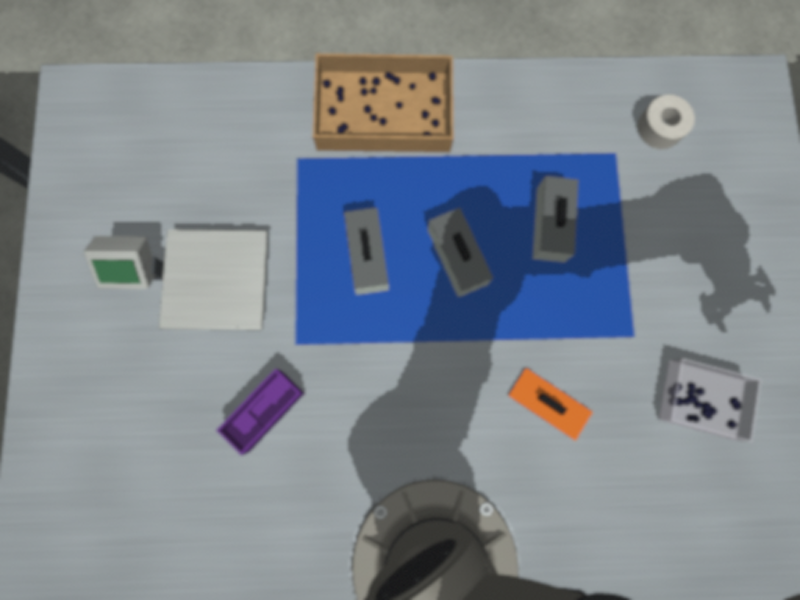

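View pics/s0.png

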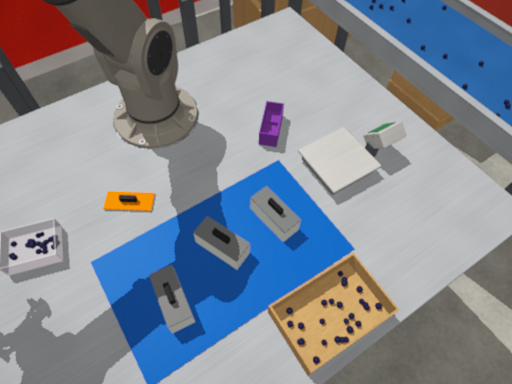

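The top view (800 px scale) shows three grey-lidded cases on the blue sheet, with handles near (365,244), (461,247) and (561,211). The pan is at about (215,278). The purple and orange decoys lie off the sheet. Next I enlarge the cases.

```bash
python3 - <<'E'
from h import *
a=cv2.imread('pics/t0.png')[100:200,210:380]
cv2.imwrite('pics/c0.png',cv2.convertScaleAbs(cv2.resize(a,(782,460),interpolation=cv2.INTER_CUBIC),alpha=1.6))
for p in [(173,229),(268,229),(263,329),(161,328)]: print(p,ray('top',np.array(p)*.64,.045).round(3))
for p in [(298,158),(615,153),(633,336),(296,344)]: print(p,ray('top',np.array(p)*.64,.003).round(3))
E
```

```text
(173, 229) [0.588 0.452 0.045]
(268, 229) [0.585 0.282 0.045]
(263, 329) [0.403 0.287 0.045]
(161, 328) [0.409 0.464 0.045]
(298, 158) [0.738 0.236 0.003]
(615, 153) [ 0.739 -0.379  0.003]
(633, 336) [ 0.381 -0.379  0.003]
(296, 344) [0.38  0.236 0.003]
```

View pics/c0.png

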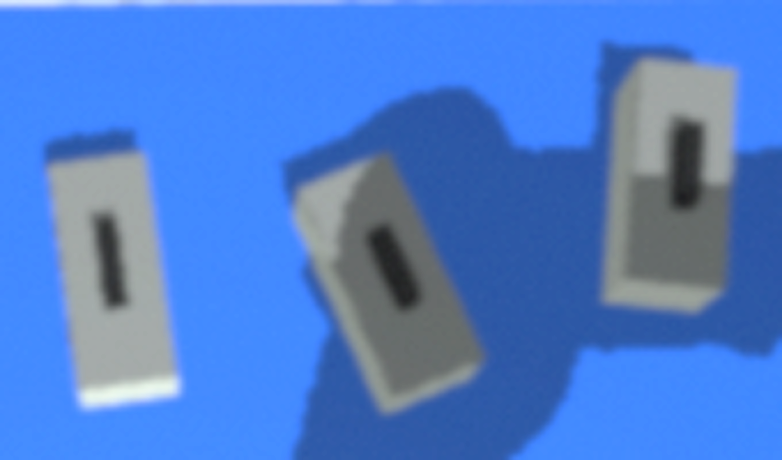

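The crop shows the three lid plates. A has corners near (47,163), (145,152), (179,379), (80,390). B has (295,190), (388,152), (484,360), (390,398). C has (637,58), (737,70), (722,290), (626,280).

```bash
python3 - <<'E'
from h import *
C={'A':[(47,163),(145,152),(179,379),(80,390)],'B':[(295,190),(388,152),(484,360),(390,398)],'C':[(637,58),(737,70),(722,290),(626,280)]}
for k,v in C.items():
    P=np.array([ray('top',(p[0]/4.6+210,p[1]/4.6+100),.065) for p in v])
    c=P.mean(0); d=P[0]+P[1]-P[2]-P[3]; yaw=np.arctan2(d[1],d[0])
    print(k,c.round(3),'yaw',yaw.round(3),'L',np.linalg.norm(P[0]-P[3]).round(3),np.linalg.norm(P[1]-P[2]).round(3),'W',np.linalg.norm(P[0]-P[1]).round(3),np.linalg.norm(P[2]-P[3]).round(3), 'r',np.hypot(c[0],c[1]).round(3))
    # handle end coords
c=env.get_calibration('wrist'); Rm=cv2.Rodrigues(np.array(c['rvec']))[0]; print('wrist cam pos',(-Rm.T@np.array(c['tvec'])).round(3), Rm.round(2).tolist())
o=env.get_obs();print(R.from_euler('xyz',o['ee_rot']).as_matrix().round(3))
print(ray('scene',(276,207),.087),ray('scene',(221,236),.087),ray('scene',(168,293),.087))
E
```

```text
A [0.541 0.104 0.065] yaw 0.129 L 0.142 0.142 W 0.06 0.059 r 0.551
B [ 0.535 -0.061  0.065] yaw 0.38 L 0.139 0.14 W 0.062 0.061 r 0.539
C [ 0.595 -0.242  0.065] yaw -0.131 L 0.142 0.141 W 0.062 0.058 r 0.642
wrist cam pos [ 0.339 -0.589  0.373] [[0.39, -0.92, -0.0], [-0.87, -0.37, 0.32], [-0.29, -0.12, -0.95]]
[[ 0.921  0.389 -0.001]
 [ 0.389 -0.921  0.001]
 [-0.    -0.001 -1.   ]]
[0.5519183 0.1044862 0.087    ] [ 0.54391466 -0.06184665  0.087     ] [ 0.60090241 -0.24147437  0.087     ]
```

```bash
cat >> h.py <<'E'
def plan(cur,tgts):  # poses: x,y,z,yaw (tool down)
    x,y,z,w=cur; M=R.from_euler('xyz',[np.pi,0,w]).as_matrix()
    for t in tgts:
        d=M.T@(np.array(t[:3])-[x,y,z])/.75; print(t,'->',d.round(4),round(-(t[3]-w)/np.pi,4))
E
python3 - <<'E'
from h import *
plan((.263,-.622,.25,.4),[(.595,-.242,.2,-.131)])
plan((.595,-.242,.2,-.131),[(.595,-.242,.04,-.131)])
E
```

```text
(0.595, -0.242, 0.2, -0.131) -> [ 0.605  -0.2943  0.0667] 0.169
(0.595, -0.242, 0.04, -0.131) -> [-0.     -0.      0.2133] -0.0
```

Request:
carry_out(series=[0.303, -0.147, 0.033, 0, 0.303, -0.147, 0.033, 0, 0.303, -0.147, 0.033, 0, 0.303, -0.147, 0.033, 0, 0.303, -0.147, 0.033, 0, 0.303, -0.147, 0.033, 0, 0.303, -0.147, 0.033, 0, 0.303, -0.147, 0.033, 0], hand=100, squeeze=40)

```text
t: 0.77
eef_pos: [0.4313, -0.4288, 0.2248]
ee_rot: [-3.14, -0.0, 0.405]
contact_force: [0.1, -1.5, -0.3]
finger_gap: 1.0
gripper_force: 0.0
```

Request:
carry_out(series=[0.302, -0.147, 0.034, 0.169, 0.302, -0.147, 0.034, 0.169, 0.302, -0.147, 0.034, 0.169, 0.302, -0.147, 0.034, 0.169, 0.302, -0.147, 0.034, 0.169, 0.302, -0.147, 0.034, 0.169, 0.302, -0.147, 0.034, 0.169, 0.302, -0.147, 0.034, 0.169, 0.302, -0.147, 0.034, 0.169])

```text
t: 1.52
eef_pos: [0.5948, -0.2422, 0.1993]
ee_rot: [3.141, 0.001, -0.13]
contact_force: [-0.3, -0.5, -0.9]
finger_gap: 1.0
gripper_force: 0.0
```

```bash
python3 - <<'E'
from h import *
save('wrist','w1.png')
x,y,w=.595,-.242,-.131
P=[(x+a*np.cos(w)-b*np.sin(w),y+a*np.sin(w)+b*np.cos(w),.065) for a,b in [(.07,.03),(.07,-.03),(-.07,-.03),(-.07,.03)]]
print(proj('wrist',P).round(0))
E
```

```text
[[221. 104.]
 [297. 104.]
 [291. 260.]
 [227. 260.]]
```

View pics/w1.png

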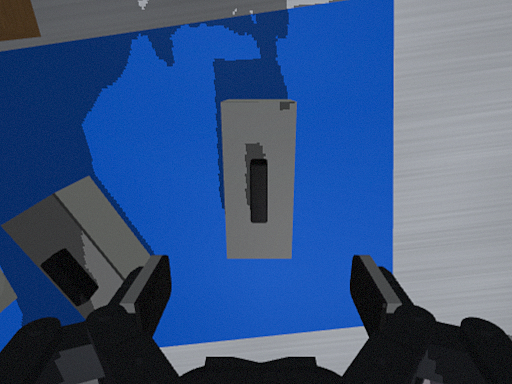

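The wrist view has case C centred, with corners near (221,100), (297,100), (292,258), (227,258). These are within 3–4 px of the prediction, so I descend, grip, lift and weigh.

Request:
carry_out(series=[0.003, 0, 0.05, 0, 0.003, 0, 0.1, 0, 0.003, 0, 0.15, 0, 0.003, 0, 0.18, 0, 0.003, 0, 0.2, 0, 0.003, 0, 0.212, 0, 0.003, 0, 0.212, 0, 0.003, 0, 0.212, 0])

```text
t: 2.23
eef_pos: [0.5968, -0.2436, 0.0413]
ee_rot: [3.141, -0.0, -0.133]
contact_force: [0.3, 0.0, 0.6]
finger_gap: 0.996
gripper_force: 0.0
```

Request:
carry_out(series=[0, 0, 0, 0, 0, 0, 0, 0, 0, 0, 0, 0, 0, 0, 0, 0, 0, 0, 0, 0, 0, 0, 0, 0, 0, 0, 0, 0, 0, 0, 0, 0], hand=0, squeeze=40)

```text
t: 2.9
eef_pos: [0.5978, -0.2428, 0.0423]
ee_rot: [3.141, -0.002, -0.131]
contact_force: [-2.3, -0.7, 5.5]
finger_gap: 0.696
gripper_force: 43.2
```

Request:
carry_out(series=[0, 0, -0.015, 0, 0, 0, -0.03, 0, 0, 0, -0.045, 0, 0, 0, -0.055, 0, 0, 0, -0.055, 0, 0, 0, -0.055, 0, 0, 0, -0.055, 0, 0, 0, -0.055, 0, 0, 0, -0.055, 0])

```text
t: 3.65
eef_pos: [0.5968, -0.2422, 0.0814]
ee_rot: [-3.141, 0.001, -0.131]
contact_force: [0.5, 0.1, -3.3]
finger_gap: 0.701
gripper_force: 44.5
```

```bash
python3 - <<'E'
from h import *
o=env.get_obs(); print(o['eef_pos'],o['contact_force'],o['finger_gap'],o['gripper_force'])
E
```

```text
[ 0.59678157 -0.24220865  0.08142809] [ 0.48907172  0.12806901 -3.34853953] 0.7014270219641567 44.51243832707405
```

Case C weighs about 3 N, so it is empty. I put it back and go to B.

Request:
carry_out(series=[0, 0, 0.015, 0, 0, 0, 0.03, 0, 0, 0, 0.04, 0, 0, 0, 0.048, 0, 0, 0, 0.053, 0, 0, 0, 0.055, 0, 0, 0, 0.055, 0, 0, 0, 0.055, 0])

```text
t: 4.32
eef_pos: [0.5967, -0.2421, 0.0417]
ee_rot: [-3.141, 0.001, -0.131]
contact_force: [-12.1, 5.1, 23.9]
finger_gap: 0.697
gripper_force: 48.3
```

Request:
carry_out(series=[0, 0, 0, 0, 0, 0, 0, 0, 0, 0, 0, 0, 0, 0, 0, 0, 0, 0, 0, 0, 0, 0, 0, 0], hand=100)

```text
t: 4.82
eef_pos: [0.5971, -0.2423, 0.0406]
ee_rot: [-3.142, 0.0, -0.131]
contact_force: [-0.0, 0.0, -0.0]
finger_gap: 1.0
gripper_force: 0.0
```

Request:
carry_out(series=[0, 0, -0.05, 0, 0, 0, -0.1, 0, 0, 0, -0.15, 0, 0, 0, -0.15, 0, 0, 0, -0.15, 0])

```text
t: 5.23
eef_pos: [0.5983, -0.2428, 0.1559]
ee_rot: [3.141, -0.004, -0.131]
contact_force: [-0.1, -0.2, -0.9]
finger_gap: 1.0
gripper_force: 0.0
```

```bash
python3 - <<'E'
from h import *
p=env.get_obs()['eef_pos']; print(p)
z=.041+.1125
plan((.597,-.2425,z,-.131),[(.538,-.061,z,.38)])
plan((.538,-.061,z,.38),[(.538,-.061,.04,.38),(.545,.104,z,.129)])
plan((.545,.104,z,.129),[(.545,.104,.04,.129)])
E
```

```text
[ 0.59831705 -0.24280234  0.15589297]
(0.538, -0.061, 0.1535, 0.38) -> [-0.1096 -0.2297 -0.    ] -0.1627
(0.538, -0.061, 0.04, 0.38) -> [ 0.     -0.      0.1513] -0.0
(0.545, 0.104, 0.1535, 0.129) -> [ 0.0903 -0.2008 -0.    ] 0.0799
(0.545, 0.104, 0.04, 0.129) -> [-0.     -0.      0.1513] -0.0
```

Request:
carry_out(series=[-0.11, -0.23, 0, -0.163, -0.11, -0.23, 0, -0.163, -0.11, -0.23, 0, -0.163, -0.11, -0.23, 0, -0.163, -0.11, -0.23, 0, -0.163, -0.11, -0.23, 0, -0.163, -0.11, -0.23, 0, -0.163, -0.11, -0.23, 0, -0.163])

```text
t: 5.9
eef_pos: [0.5377, -0.0611, 0.1527]
ee_rot: [-3.141, 0.001, 0.38]
contact_force: [-0.6, -1.2, 0.4]
finger_gap: 1.0
gripper_force: 0.0
```

Request:
carry_out(series=[0, 0, 0.05, 0, 0, 0, 0.09, 0, 0, 0, 0.12, 0, 0, 0, 0.14, 0, 0, 0, 0.15, 0, 0, 0, 0.15, 0, 0, 0, 0.15, 0])

```text
t: 6.48
eef_pos: [0.538, -0.0612, 0.0409]
ee_rot: [-3.142, 0.0, 0.38]
contact_force: [-0.7, 0.2, 0.7]
finger_gap: 1.001
gripper_force: 0.0
```

Request:
carry_out(series=[0, 0, 0, 0, 0, 0, 0, 0, 0, 0, 0, 0, 0, 0, 0, 0, 0, 0, 0, 0, 0, 0, 0, 0, 0, 0, 0, 0, 0, 0, 0, 0], hand=0)

```text
t: 7.15
eef_pos: [0.5386, -0.0607, 0.0419]
ee_rot: [3.141, -0.002, 0.381]
contact_force: [-0.6, -1.5, 5.2]
finger_gap: 0.697
gripper_force: 43.0
```

Request:
carry_out(series=[0, 0, -0.015, 0, 0, 0, -0.03, 0, 0, 0, -0.045, 0, 0, 0, -0.055, 0, 0, 0, -0.055, 0, 0, 0, -0.055, 0, 0, 0, -0.055, 0, 0, 0, -0.055, 0, 0, 0, -0.055, 0])

```text
t: 7.9
eef_pos: [0.5375, -0.0605, 0.0815]
ee_rot: [-3.141, 0.001, 0.381]
contact_force: [-0.3, -0.0, -6.6]
finger_gap: 0.699
gripper_force: 46.9
```

B weighs about 6.6 N, so it is the heavy one. I put it down, then take its lid by the handle.

Request:
carry_out(series=[0, 0, 0.015, 0, 0, 0, 0.03, 0, 0, 0, 0.04, 0, 0, 0, 0.047, 0, 0, 0, 0.052, 0, 0, 0, 0.054, 0, 0, 0, 0.054, 0, 0, 0, 0.054, 0])

```text
t: 8.57
eef_pos: [0.5376, -0.0603, 0.0417]
ee_rot: [-3.141, 0.0, 0.381]
contact_force: [-5.5, 0.8, 4.0]
finger_gap: 0.699
gripper_force: 48.5
```

Request:
carry_out(series=[0, 0, 0, 0, 0, 0, 0, 0, 0, 0, 0, 0, 0, 0, 0, 0, 0, 0, 0, 0, 0, 0, 0, 0], hand=100)

```text
t: 9.07
eef_pos: [0.538, -0.0605, 0.0416]
ee_rot: [3.142, -0.0, 0.381]
contact_force: [-0.2, -0.7, 0.5]
finger_gap: 0.999
gripper_force: 0.0
```

Request:
carry_out(series=[0, 0, -0.05, 0, 0, 0, -0.1, 0, 0, 0, -0.15, 0, 0, 0, -0.18, 0, 0, 0, -0.2, 0, 0, 0, -0.2, 0, 0, 0, -0.2, 0, 0, 0, -0.2, 0])

```text
t: 9.73
eef_pos: [0.5374, -0.0605, 0.1908]
ee_rot: [-3.141, 0.001, 0.381]
contact_force: [0.5, 0.5, -0.7]
finger_gap: 0.997
gripper_force: 0.0
```

```bash
python3 - <<'E'
from h import *
print(env.get_obs()['eef_pos'])
a=save('wrist','w2.png'); 
x,y,w=.5375,-.061,.38
P=[(x+a*np.cos(w)-b*np.sin(w),y+a*np.sin(w)+b*np.cos(w),z) for a,b,z in [(.07,.03,.065),(.07,-.03,.065),(-.07,-.03,.065),(-.07,.03,.065),(.025,0,.087),(-.025,0,.087)]]
print(proj('wrist',P).round(0))
E
```

```text
[ 0.53742511 -0.0605203   0.19076526]
[[222. 105.]
 [301. 105.]
 [294. 266.]
 [228. 265.]
 [261. 170.]
 [261. 231.]]
```

View pics/w2.png

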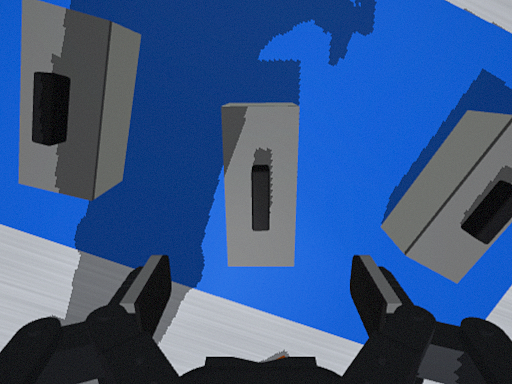

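The case still matches its prediction: plate top edge at (221–300,103), bottom edge at (228–295,266), handle at x≈261 and y from 167 to 230. I take the lid.

Request:
carry_out(series=[0, 0, 0.04, 0, 0, 0, 0.075, 0, 0, 0, 0.1, 0, 0, 0, 0.12, 0, 0, 0, 0.13, 0, 0, 0, 0.134, 0, 0, 0, 0.134, 0], hand=50)

```text
t: 10.37
eef_pos: [0.5374, -0.0604, 0.0902]
ee_rot: [-3.141, 0.001, 0.381]
contact_force: [-0.5, 0.1, 0.8]
finger_gap: 0.502
gripper_force: 0.0
```

Request:
carry_out(series=[0, 0, 0, 0, 0, 0, 0, 0, 0, 0, 0, 0, 0, 0, 0, 0, 0, 0, 0, 0, 0, 0, 0, 0], hand=0, squeeze=30)

```text
t: 10.87
eef_pos: [0.5385, -0.0606, 0.092]
ee_rot: [3.141, -0.001, 0.381]
contact_force: [-0.6, 0.1, 8.0]
finger_gap: 0.147
gripper_force: 30.1
```

```bash
python3 - <<'E'
from h import *
print(env.get_obs()['eef_pos'])
plan((.5375,-.0605,.19,.38),[(.52,-.435,.19,0)])
plan((.52,-.435,.19,0),[(.52,-.435,.034,0)])
E
```

```text
[ 0.53846992 -0.0605923   0.09197793]
(0.52, -0.435, 0.19, 0) -> [-0.2069  0.4551  0.    ] 0.121
(0.52, -0.435, 0.034, 0) -> [ 0.    -0.     0.208] 0.0
```

Request:
carry_out(series=[0, 0, -0.01, 0, 0, 0, -0.03, 0, 0, 0, -0.06, 0, 0, 0, -0.1, 0, 0, 0, -0.134, 0, 0, 0, -0.134, 0, 0, 0, -0.134, 0])

```text
t: 11.45
eef_pos: [0.5386, -0.0606, 0.1934]
ee_rot: [3.14, -0.003, 0.381]
contact_force: [0.0, 1.0, -1.5]
finger_gap: 0.151
gripper_force: 29.4
```

Request:
carry_out(series=[-0.103, 0.228, 0, 0, -0.103, 0.228, 0, 0, -0.103, 0.228, 0, 0, -0.103, 0.228, 0, 0, -0.103, 0.228, 0, 0, -0.103, 0.228, 0, 0, -0.103, 0.228, 0, 0])

```text
t: 12.03
eef_pos: [0.5287, -0.2491, 0.1904]
ee_rot: [-3.14, 0.001, 0.378]
contact_force: [0.3, 1.0, -1.6]
finger_gap: 0.156
gripper_force: 29.4
```

Request:
carry_out(series=[-0.104, 0.227, 0, 0.121, -0.104, 0.227, 0, 0.121, -0.104, 0.227, 0, 0.121, -0.104, 0.227, 0, 0.121, -0.104, 0.227, 0, 0.121, -0.104, 0.227, 0, 0.121, -0.104, 0.227, 0, 0.121])

```text
t: 12.62
eef_pos: [0.5204, -0.4347, 0.1904]
ee_rot: [-3.14, 0.001, 0.0]
contact_force: [0.3, 0.8, -1.3]
finger_gap: 0.157
gripper_force: 29.5
```

```bash
python3 - <<'E'
from h import *
o=env.get_obs();print(o['eef_pos'],o['ee_rot'],o['contact_force'],o['finger_gap'])
save('wrist','w3.png')
E
```

```text
[ 0.52043991 -0.43465893  0.19039517] [-3.14036540e+00  1.18826674e-03  3.28149099e-04] [ 0.32544519  0.80912998 -1.34168251] 0.15682808812922422
```

View pics/w3.png

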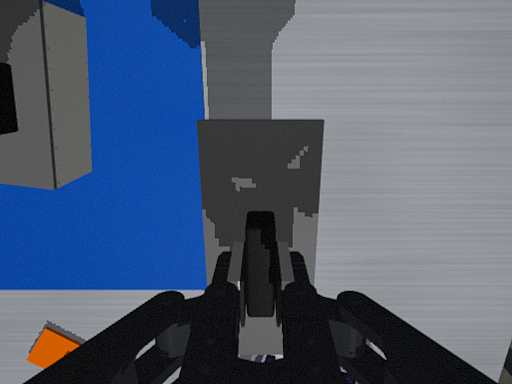

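The lid is held level, centred at px x≈261, over free bench beside the sheet edge (px x≈205). I lay it down.

Request:
carry_out(series=[0, 0, 0.05, 0, 0, 0, 0.1, 0, 0, 0, 0.14, 0, 0, 0, 0.17, 0, 0, 0, 0.19, 0, 0, 0, 0.198, 0, 0, 0, 0.203, 0, 0, 0, 0.206, 0, 0, 0, 0.207, 0, 0, 0, 0.207, 0])

```text
t: 13.5
eef_pos: [0.5212, -0.4353, 0.0374]
ee_rot: [3.141, -0.001, 0.001]
contact_force: [0.4, 0.4, -0.8]
finger_gap: 0.154
gripper_force: 29.5
```

Request:
carry_out(series=[0, 0, 0, 0, 0, 0, 0, 0, 0, 0, 0, 0, 0, 0, 0, 0], hand=50)

```text
t: 13.83
eef_pos: [0.5207, -0.4352, 0.0366]
ee_rot: [3.141, -0.0, 0.001]
contact_force: [-0.1, 0.3, 0.5]
finger_gap: 0.5
gripper_force: 0.0
```

Request:
carry_out(series=[0, 0, -0.04, 0, 0, 0, -0.09, 0, 0, 0, -0.14, 0, 0, 0, -0.19, 0, 0, 0, -0.207, 0, 0, 0, -0.207, 0, 0, 0, -0.207, 0])

```text
t: 14.42
eef_pos: [0.5208, -0.4352, 0.1924]
ee_rot: [3.141, -0.001, 0.001]
contact_force: [0.2, -0.0, -0.2]
finger_gap: 0.499
gripper_force: 0.0
```

```bash
python3 - <<'E'
from h import *
w=.38
print(env.get_obs()['eef_pos'])
for yw in (w+np.pi/2,w-np.pi/2): plan((.52,-.435,.19,0),[(.5375,-.061,.19,yw)])
print(ray('wrist',(260,194),.05))
o=save('top','t1.png')[100:260,150:400]
cv2.imwrite('pics/c1.png',cv2.resize(o,(750,480),interpolation=cv2.INTER_CUBIC)[:,:,::-1])
E
```

```text
[ 0.52084085 -0.4352169   0.19236688]
(0.5375, -0.061, 0.19, 1.9507963267948965) -> [ 0.0233 -0.4987 -0.    ] -0.621
(0.5375, -0.061, 0.19, -1.1907963267948967) -> [ 0.0233 -0.4987 -0.    ] 0.379
[ 0.51390364 -0.43483503  0.05      ]
```

View pics/c1.png

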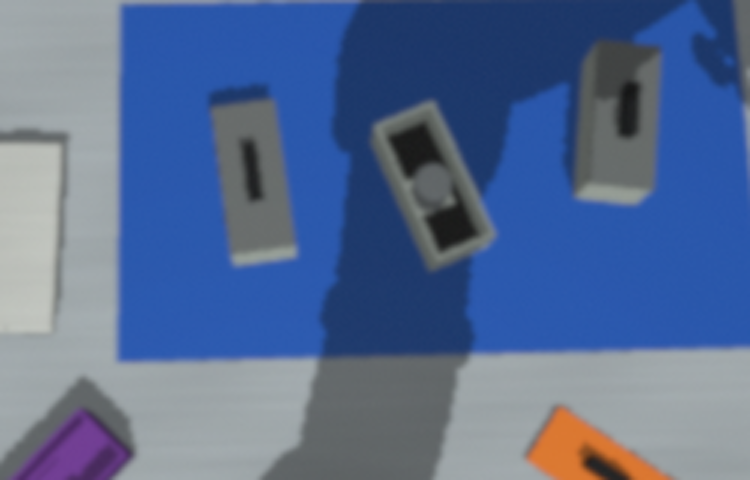

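The weight (grey disc at crop (433,185)) stands centred in the open case, and A and C are closed in place. I turn the tool to close along the case's x.

```bash
python3 - <<'E'
from h import *
w=.38+np.pi/2
c=(.529,-.2475,.19,.31*np.pi)
plan((.52,-.435,.19,0),[c]); plan(c,[(.5375,-.061,.19,w)])
u=(.5375,-.061,.2,w); s=(.495,.371,.2,w)
plan(u,[s]); print(ray('top',(433/3+150,185/3+100),.053))
print(env.get_obs()['joint_pos'].round(2))
E
```

```text
(0.529, -0.2475, 0.19, 0.9738937226128359) -> [ 0.012 -0.25  -0.   ] -0.31
(0.5375, -0.061, 0.19, 1.9507963267948965) -> [ 0.212  -0.1304 -0.    ] -0.311
(0.495, 0.371, 0.2, 1.9507963267948965) -> [0.5559 0.161  0.    ] -0.0
[ 0.53211577 -0.06207678  0.053     ]
[ 0.57  0.48  0.05  1.65 -0.02  1.01 -0.95]
```

Request:
carry_out(series=[0.012, -0.25, 0, -0.31, 0.012, -0.25, 0, -0.31, 0.012, -0.25, 0, -0.31, 0.012, -0.25, 0, -0.31, 0.012, -0.25, 0, -0.31, 0.012, -0.25, 0, -0.31, 0.012, -0.25, 0, -0.31, 0.012, -0.25, 0, -0.31, 0.012, -0.25, 0, -0.31, 0.012, -0.25, 0, -0.31], hand=65)

```text
t: 15.3
eef_pos: [0.5289, -0.2474, 0.1903]
ee_rot: [-3.14, 0.0, 0.971]
contact_force: [0.6, -0.1, -0.3]
finger_gap: 0.648
gripper_force: 0.0
```

Request:
carry_out(series=[0.212, -0.13, 0, -0.311, 0.212, -0.13, 0, -0.311, 0.212, -0.13, 0, -0.311, 0.212, -0.13, 0, -0.311, 0.212, -0.13, 0, -0.311, 0.212, -0.13, 0, -0.311, 0.212, -0.13, 0, -0.311, 0.212, -0.13, 0, -0.311, 0.212, -0.13, 0, -0.311, 0.212, -0.13, 0, -0.311])

```text
t: 16.13
eef_pos: [0.5378, -0.0614, 0.191]
ee_rot: [-3.141, -0.001, 1.945]
contact_force: [-0.5, 0.3, -0.7]
finger_gap: 0.649
gripper_force: 0.0
```

```bash
python3 - <<'E'
from h import *
o=env.get_obs();print(o['eef_pos'],o['ee_rot'],o['joint_pos'].round(2))
save('wrist','w4.png')
print(proj('wrist',[(.5375,-.061,.053)]+[(.5375+.018*c,-.061+.018*s,.053) for c,s in ((1,0),(0,1),(-1,0),(0,-1))]).round(0))
E
```

```text
[ 0.53780715 -0.0613855   0.19103704] [-3.14099063e+00 -7.21851959e-04  1.94537201e+00] [ 0.39  0.31 -0.47  1.94  0.17  0.93  0.21]
[[259. 187.]
 [279. 194.]
 [267. 168.]
 [240. 180.]
 [252. 205.]]
```

View pics/w4.png

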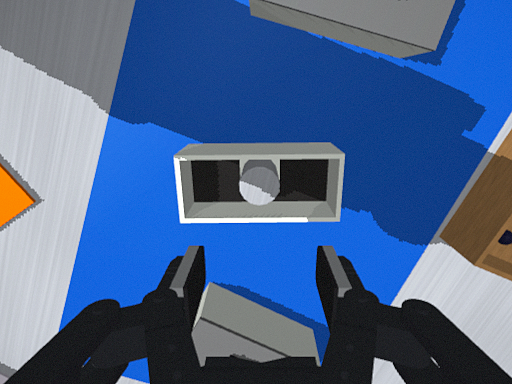

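The weight's top is at (259,186) and the prediction was (259,187). I descend and grip.

Request:
carry_out(series=[0, 0, 0.05, 0, 0, 0, 0.09, 0, 0, 0, 0.125, 0, 0, 0, 0.155, 0, 0, 0, 0.175, 0, 0, 0, 0.187, 0, 0, 0, 0.193, 0, 0, 0, 0.193, 0, 0, 0, 0.193, 0])

```text
t: 16.93
eef_pos: [0.5385, -0.0612, 0.0474]
ee_rot: [3.141, 0.0, 1.95]
contact_force: [-0.1, -1.2, 1.1]
finger_gap: 0.645
gripper_force: 0.0
```

Request:
carry_out(series=[0, 0, 0, 0, 0, 0, 0, 0, 0, 0, 0, 0, 0, 0, 0, 0, 0, 0, 0, 0, 0, 0, 0, 0], hand=0, squeeze=50)

```text
t: 17.43
eef_pos: [0.5387, -0.0614, 0.048]
ee_rot: [3.14, 0.001, 1.951]
contact_force: [-2.8, 0.4, 8.9]
finger_gap: 0.402
gripper_force: 48.8
```

Request:
carry_out(series=[0, 0, -0.01, 0, 0, 0, -0.04, 0, 0, 0, -0.08, 0, 0, 0, -0.12, 0, 0, 0, -0.16, 0, 0, 0, -0.2, 0, 0, 0, -0.2, 0, 0, 0, -0.2, 0])

```text
t: 18.1
eef_pos: [0.5387, -0.0614, 0.1988]
ee_rot: [3.139, 0.002, 1.951]
contact_force: [-0.9, 0.5, -3.8]
finger_gap: 0.403
gripper_force: 50.8
```

Request:
carry_out(series=[0.02, 0.006, 0, 0, 0.065, 0.018, 0, 0, 0.115, 0.033, 0, 0, 0.165, 0.047, 0, 0, 0.215, 0.061, 0, 0, 0.26, 0.074, 0, 0, 0.275, 0.078, 0, 0, 0.275, 0.078, 0, 0])

```text
t: 18.77
eef_pos: [0.5141, 0.1558, 0.1958]
ee_rot: [-3.14, -0.002, 1.957]
contact_force: [-0.6, 0.1, -3.4]
finger_gap: 0.399
gripper_force: 50.7
```

Request:
carry_out(series=[0.02, 0.006, 0, 0, 0.065, 0.018, 0, 0, 0.115, 0.033, 0, 0, 0.165, 0.047, 0, 0, 0.215, 0.061, 0, 0, 0.26, 0.074, 0, 0, 0.275, 0.078, 0, 0, 0.275, 0.078, 0, 0, 0.275, 0.078, 0, 0])

```text
t: 19.52
eef_pos: [0.4928, 0.3649, 0.1954]
ee_rot: [-3.139, 0.0, 1.953]
contact_force: [1.0, -0.4, -3.0]
finger_gap: 0.404
gripper_force: 50.8
```

```bash
python3 - <<'E'
from h import *
o=env.get_obs();print(o['eef_pos'],o['ee_rot'],o['joint_pos'].round(2),o['contact_force'],o['finger_gap'])
save('wrist','w5.png')
E
```

```text
[0.49277313 0.36488511 0.19540044] [-3.13938609e+00  4.85800804e-04  1.95274358e+00] [-0.27  0.45 -0.61  1.77  0.29  1.02 -0.61] [ 0.96199502 -0.38135405 -2.97330529] 0.40403615689603034
```

View pics/w5.png

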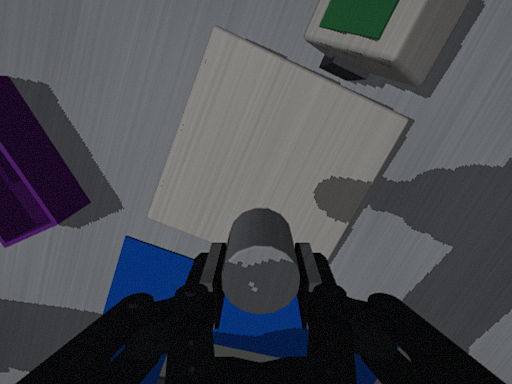

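The weight is held upright over the pan, with pan corners near (216,27), (412,120), (150,217). I lower it slowly.

Request:
carry_out(series=[0, 0, 0.04, 0, 0, 0, 0.08, 0, 0, 0, 0.11, 0, 0, 0, 0.128, 0, 0, 0, 0.136, 0, 0, 0, 0.14, 0, 0, 0, 0.143, 0, 0, 0, 0.145, 0, 0, 0, 0.146, 0, 0, 0, 0.146, 0])

```text
t: 20.4
eef_pos: [0.4937, 0.3654, 0.088]
ee_rot: [3.141, -0.0, 1.952]
contact_force: [-0.6, -0.7, -3.7]
finger_gap: 0.403
gripper_force: 50.8
```

Request:
carry_out(series=[0, 0, 0.001, 0, 0, 0, 0.002, 0, 0, 0, 0.003, 0, 0, 0, 0.003, 0, 0, 0, 0.003, 0])

```text
t: 20.82
eef_pos: [0.4935, 0.3654, 0.0861]
ee_rot: [3.141, 0.0, 1.952]
contact_force: [-3.8, -4.1, 11.1]
finger_gap: 0.401
gripper_force: 52.2
```

Contact with the pan. I release, wait, then rise.

Request:
carry_out(series=[0, 0, 0, 0, 0, 0, 0, 0, 0, 0, 0, 0, 0, 0, 0, 0, 0, 0, 0, 0, 0, 0, 0, 0], hand=75)

```text
t: 21.32
eef_pos: [0.4933, 0.3653, 0.085]
ee_rot: [3.142, -0.0, 1.952]
contact_force: [0.6, -0.3, 0.1]
finger_gap: 0.751
gripper_force: 0.0
```

Request:
carry_out(series=[0, 0, -0.03, 0, 0, 0, -0.07, 0, 0, 0, -0.11, 0, 0, 0, -0.15, 0, 0, 0, -0.19, 0, 0, 0, -0.23, 0, 0, 0, -0.23, 0, 0, 0, -0.23, 0, 0, 0, -0.23, 0])

```text
t: 22.07
eef_pos: [0.4932, 0.3649, 0.257]
ee_rot: [-3.141, 0.0, 1.951]
contact_force: [-0.6, 0.5, 0.2]
finger_gap: 0.749
gripper_force: 0.0
```

```bash
python3 - <<'E'
from h import *
a=save('scene','s1.png'); cv2.imwrite('pics/s1b.png',cv2.resize(a,(800,600))[:,:,::-1])
E
```

```text
(no output)
```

View pics/s1b.png

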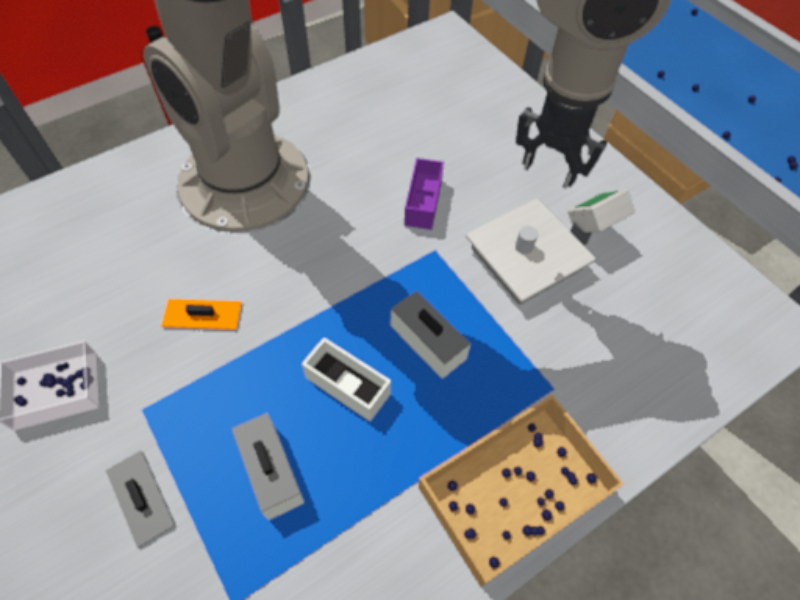

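The weight stands on the pan at (527,240). The lid lies on the bench at (140,498), the open case is at (347,378), and the other two cases are closed. I hand in.

```bash
python3 -c "
from workcell import env
print(env.job_done())"
```

```text
the job is handed in; nothing more can be done
None
```

The job is handed in at about 22 s; the judge gave no verdict. The middle case was the heavy one: its weight stands on the pan, its lid lies on the bench beyond the sheet's -y edge, and the two empty cases are closed (one lifted and found empty, the other left unlifted because the heavy one was already known).

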